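Tip a packed column up into its spring clip

ROBOT

A 6-joint arm with a two-finger parallel gripper is mounted at the origin on a cart in front of the work surface, level with it; the furniture and walls round the work are solid. World frame = base frame: x ahead of the robot, y to its left, z up, the work surface at z = 0. Lengths are in m, angles in rad, forces in N, time in s.
With the tool pointing down it reaches from about 0.325 to 0.775 m from the base axis. Payload 5.5 kg.
Tool frame: the origin (TCP) lies between the finger pads; the fingertips stand 11 mm ahead of it and the grasp point (between the pads) lies 8 mm behind it; z points along the fingers, y is the line along which they close (so a half turn about z gives the same grasp; the last joint's range is limited). The gripper opens to 88 mm and grips with 3 to 60 N. Pads are 20 mm wide; open, the fingers measure 115 mm over their backs; the gripper's body (75 mm by 178 mm) begins 61 mm behind the grasp point.
Start: joints at [-1.386, 0.091, 1.231, -0, 1.82, -0.057], TCP at [0.144, -0.583, 0.234] pointing down, gripper open.
Joint ranges: [-2.87, 2.87], [-0.86, 2.18], [0.17, 2.46], [-1.51, 4.65], [0.06, 2.69], [-2.65, 2.65]. Speed limits (rad/s): [2.57, 2.57, 3.01, 3.14, 3.14, 3.14].

INTERFACE

Orientations are given as a rotation vector (axis times angle).
In Python, from workcell import env gives the robot as it stands.
- The arm moves only by the tool apply_moves, never from a script. Its argument "increments" is a list of rows, each an object of numbers: "dx", "dy", "dz": the shift along the tool's x, y, z in cm; "roll": the turn about the tool's z in rad; "gripper": the closure, from -1 (fully open) to 1 (shut). In form: [{"dx": .., "dy": .., "dz": .., "roll": .., "gripper": ..}, ...]. A call has 1 to 20 rows; each row shifts and turns the commanded pose from where the row before left it, along the tool's axes as they then stand; what a row does not reach is not made up. A row lasts 1/8 s, in which the tool goes at most 62.5 mm and 10.7 degrees, less where a joint would pass 70% of its speed; a pose out of reach is approached as far as the arm can. A call with a gripper value outside its range is refused whole. The fingers move at their own pace and stop on an object; "grip_force" is the grip in N (left out, the last holds). Time passes only in rows, so rows that do not move let the fingers close. It gives the time, the measured TCP pose, the force, the opening and the grip force at its end, in the units of the state.
- env.get_state(): the state, without advancing time (a new reading comes with each control period).
- env.snapshot(name): name is "side" or "top" or "wrist"; returns a dict with "color" (480x640x3 uint8, red, green, blue), "fx", "fy", "cx", "cy" (pixels), "xyz" and "attitude" of the camera in the world. Camera axes: x right, y down, z forward; pixel columns grow to the right and rows downward; lengths in m; the calibration is good to about 2 mm. The wrist camera is an equidistant fisheye: a pixel r from the principal point sees the ray r / f radians off the axis. A picture is of the moment at which its call begins. There is no depth.
- env.finish_job(): hands the job in; it is judged then, once.
The state is a dict: "time": time; "joints": joint angles; "qvel": joint speeds; "joint_efforts": joint torques, N m; "tool_pos": TCP position; "tcp_rot": TCP orientation; "force": force on the tool from outside, world axes, zero at the start; "torque": the same for the moment, N m; "finger_gap": finger opening in m; "grip_force": force on a finger pad.
Only numpy, scipy, OpenCV 4.12 (cv2) and the standard library are available. Lean on these libraries where they do the work, as an engineer would, in place of code of your own. Each camera call takes 0.05 s, during which the arm holds its last target. There are 200 camera calls.

TASK

The packed column is lying on the bench in front of its holder. Tip it up on its foot, gently and without picking the foot up off the bench, until it stands upright between the holder's two guide bars and its tube has snapped fully home in the spring clip; then let go of it. Leave the bottles, the timer and the vial that share its cabinet top where they stand.

Things in the scene. Friction and masses are not known exactly. Their poses are not given: they have to be found in the camera images.
- column: packed column lying on the bench: clear 34 mm tube, pale filling, a rectangular grey plate 74 x 60 x 16 mm at each end; 250 mm long, about 0.45 kg, balanced at mid-length. Origin: middle of the heel edge, the edge of the foot plate's end face that touches the bench while it lies. x runs from foot to head, z is up while it lies; the tube's axis is 30 mm from the origin along z. Standing: x straight up
- column_grip (a point): a point on the column's axis 125 mm from the foot: where to grip (34 mm wide), clear above the clip when it stands. Bare tube runs from 28 to 222 mm from the foot, then 46 mm wide white collars, then the plates, which block a hand coming along the column. A hand leaning about 45 degrees towards the head as it grips ends up leaning 45 degrees the other way, over the holder
- column_waist (a point): the point on the column's axis, 75 mm from the foot, that ends up in the clip
- column_head (a point): centre of the head plate's outer face, 250 mm from the foot; a white fitting 18 mm wide stands 16 mm out of it
- holder: column holder, fixed. Origin: on the bench, centre of the place for the foot; x points level out of its open side, towards the lying column. Behind (x -37 to -89 mm) a grey base block, 14 mm high, with a 102 mm high rod that carries the clip. When home, the column's heel edge is 30 mm out along +x, parallel to y. It starts 5 to 20 mm farther out than that and a few mm and degrees askew
- guide_mid (a point): point on the bench midway between the holder's two guide bars, at the holder's origin. The bars are round steel, 13 mm thick, lying along the holder's x at either side of the 74 mm wide foot plate, from the base block to x = 30 mm, 83 mm apart inside, flared at the ends. The foot stands flat on the bench between them; only friction and the hand keep it from sliding out of the open side
- clip_seat (a point): centre of the spring clip, 75 mm above the holder's origin: where the tube's axis lies when home. Rubber pad behind it, face 18 mm back. Two bent-wire jaws, 63 to 87 mm high, reach 30 mm out of the open side, mouth flared; springs hold them shut. They spread by themselves when the tube is pressed in from the open side (about 4 N) and close round it
- reagent_bottle: bystander: white bottle with a screw cap, 57 mm in diameter, 123 mm high; origin at the middle of its underside
- small_bottle: bystander: white bottle with a screw cap, 45 mm in diameter, 90 mm high; origin at the middle of its underside
- timer: bystander: white bench timer, 72 x 64 x 18 mm; origin at the middle of its underside
- sample_vial: bystander: clear vial with a white cap, 27 mm in diameter, 61 mm high, standing; origin at the middle of its underside

How it is judged:
On the way:
1. the column is half way up, its heel edge on the bench (angle between column's own x axis and vertical between 0.35 and 1.05 rad and height (world z) of column below 0.02 m), for 0.1 s.
At the end, for the whole second after the job is handed in: The column stands upright (within 3 degrees) with its foot flat on the bench between the guide bars (heel edge no more than 4 mm up, plate square to the holder within 11 degrees), the tube's axis within 6 mm of the clip's centre, at rest and released (angle between column's own x axis and vertical below 0.05 rad and horizontal distance between column_waist and clip_seat below 0.006 m and height (world z) of column below 0.004 m and angle between the z axis of column and the x axis of holder, either way round below 0.2 rad and linear speed of column below 0.02 m/s); the robot touches nothing.
It fails at once if the column's heel edge is lifted more than 30 mm off the bench (height (world z) of column above 0.03 m).
It fails at once if the column is dropped or flung (turning faster than 5 rad/s) (angular speed of column above 5 rad/s).
It fails at once if a bystander is shifted by more than 20 mm (distance of any of reagent_bottle, small_bottle, timer, sample_vial from where it was at the start of the episode above 0.02 m).
It also fails if it takes over 48 s, if anything falls off the work surface, if the arm or the gripper's body presses on something with over 40 N, if the wrist force passes 120 N, or if a joint passes its speed limit or range.

## Working session

There is one attempt and no reset: what is moved stays moved. The work goes in short steps, Python scripts to look and compute and a tool call to move; the robot and the scene stay as the last step left them, time stands still between calls to the robot, and variables do not carry over. Pictures are saved under pics/ and viewed, at most 10 in all, crops included, and the job is handed in when it is done.

Besides the shell and the picture viewer there is one more tool, called after ">>>" as name(argument=value, ...), one argument or row to a line, values as JSON. apply_moves: Moves the arm, as the interface text tells. Its arguments: {"type":"object","properties":{"increments":{"type":"array","items":{"type":"object","properties":{"dx":{"type":"number"},"dy":{"type":"number"},"dz":{"type":"number"},"roll":{"type":"number"},"gripper":{"type":"number"}}}},"grip_force":{"type":"number"}},"required":["increments"]}

```bash
ls; mkdir -p pics
python3 - <<'E'
from workcell import env
import cv2, numpy as np
print(env.get_state())
for n in("side","top"):
    s=env.snapshot(n); cv2.imwrite(f"pics/{n}0.png",s["color"][:,:,::-1]); print(n,{k:v for k,v in s.items() if k!="color"})
E
```

```text
pics
{'time': 0.0, 'joints': array([-1.38571798e+00,  9.18333152e-02,  1.23184558e+00, -3.66915436e-06,
        1.81979131e+00, -5.66908595e-02]), 'qvel': array([-0.00123161,  0.00011122,  0.00057277, -0.00053509, -0.00056788,
       -0.00029335]), 'joint_efforts': array([-6.61591585e-04, -4.46448362e+01, -4.06452549e+01,  6.97042840e-02,
        2.91938998e-02, -1.49533794e-04]), 'tool_pos': array([ 0.14360596, -0.58228763,  0.23254491]), 'tcp_rot': array([-3.11680678e+00, -3.78618600e-01,  1.94653315e-04]), 'force': array([-0.5348948 , -0.10645538, -0.4753724 ]), 'torque': array([0.01686045, 0.00083421, 0.01258872]), 'grip_force': 0.0, 'finger_gap': 0.0879549041712029}
side {'fx': 575.1558564716679, 'fy': 575.1558564716679, 'cx': 311.080999332133, 'cy': 249.88123658080937, 'xyz': array([ 0.23936468, -0.68073658,  0.59971786]), 'attitude': array([-2.07208656,  0.31810319, -0.18877438])}
top {'fx': 449.12758337958087, 'fy': 449.12758337958087, 'cx': 326.013601354021, 'cy': 233.14754350119185, 'xyz': array([0.46666884, 0.20545029, 0.93254295]), 'attitude': array([-2.20169691,  2.17686612, -0.09793274])}
```

View pics/top0.png

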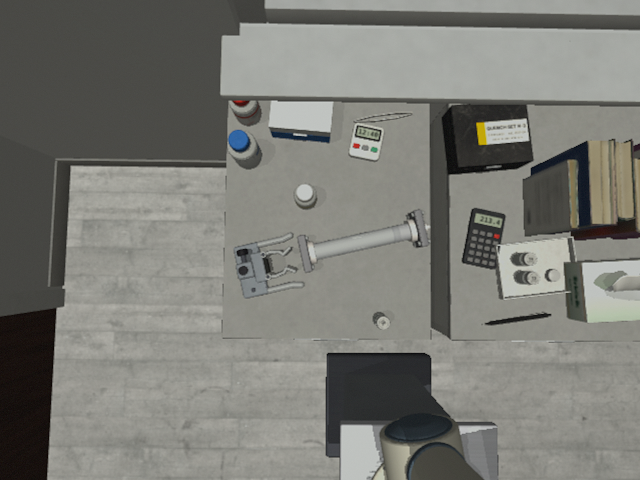

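View pics/side0.png

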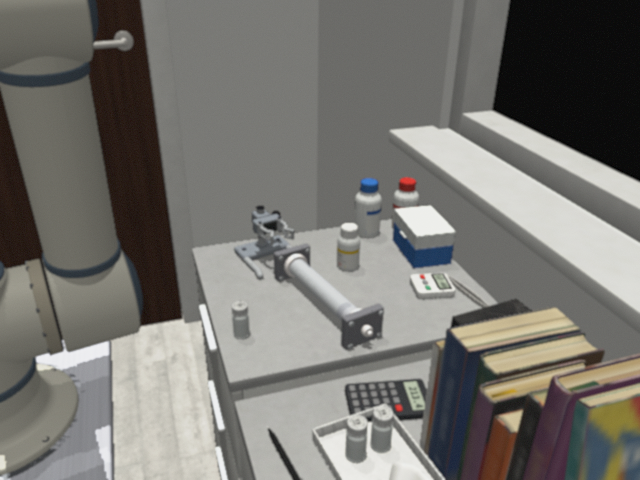

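The top view shows the column lying from its foot at about (306,252) to its head at (420,230). The holder is at about (262,270), opening to the right, the small bottle at (305,195) and the vial at (382,320). The tool only rolls, so I plan to grip the head plate by its 74 mm sides and let the column hinge in the pads as it rises. Next I'll enlarge the view to get exact points.

```bash
cat > h.py <<'E'
import numpy as np
from scipy.spatial.transform import Rotation as R
def ray(s,u,v):
    d=R.from_rotvec(s["attitude"]).apply([(u-s["cx"])/s["fx"],(v-s["cy"])/s["fy"],1.]); return s["xyz"],d
def onz(s,u,v,z):
    o,d=ray(s,u,v); return o+d*(z-o[2])/d[2]
def proj(s,p):
    c=R.from_rotvec(s["attitude"]).inv().apply(np.asarray(p)-s["xyz"]); return c[0]/c[2]*s["fx"]+s["cx"],c[1]/c[2]*s["fy"]+s["cy"]
E
python3 - <<'E'
import cv2
a=cv2.imread("pics/top0.png")[205:345,228:440]; b=cv2.imread("pics/side0.png")[195:360,215:405]
cv2.imwrite("pics/tc.png",cv2.resize(a,None,fx=3.75,fy=3.75,interpolation=cv2.INTER_CUBIC))
cv2.imwrite("pics/sc.png",cv2.resize(b,None,fx=3.5,fy=3.5,interpolation=cv2.INTER_CUBIC))
E
```

```text
(no output)
```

View pics/tc.png

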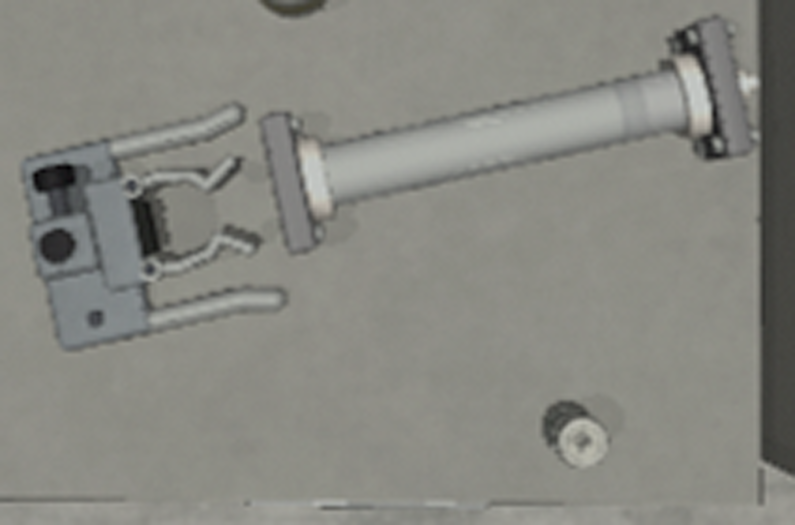

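View pics/sc.png

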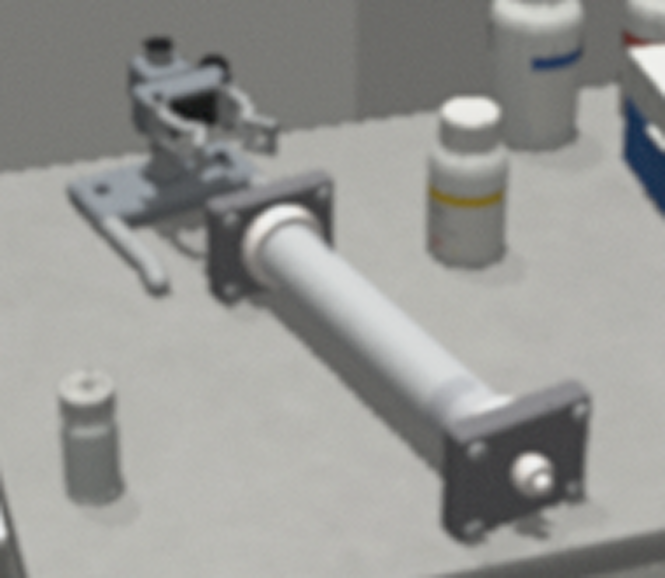

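Run:
```python
from workcell import env
from h import *
np.set_printoptions(precision=4,suppress=True)
s=env.snapshot("top"); d=env.snapshot("side")
T=lambda u,v,z: onz(s,228+(u+.5)/3.75-.5,205+(v+.5)/3.75-.5,z)
S=lambda u,v,z: onz(d,215+(u+.5)/3.5-.5,195+(v+.5)/3.5-.5,z)
for n,P in dict(head=[(700,27),(722,17),(751,150),(727,157)],foot=[(262,118),(286,113),(316,247),(292,252)]).items():
    q=np.array([T(u,v,.06) for u,v in P]); print(n,q[:,:2].tolist(),"c",q.mean(0),"width",np.linalg.norm(q[0]-q[3]),np.linalg.norm(q[1]-q[2]),"th",np.linalg.norm(q[0]-q[1]))
print("side: head outer top corners",S(448,432,.06),S(588,385,.06),"foot inner top corners",S(212,207,.06),S(330,178,.06))
b=np.array([T(u,v,.014) for u,v in [(22,160),(108,142),(148,330),(66,350)]]);print("base",b, [np.linalg.norm(b[i]-b[(i+1)%4]) for i in range(4)])
print("bars up",T(114,151,.0065),T(190,133,.0065),"low",T(152,322,.0065),T(235,302,.0065))
print("tips",T(238,108,.0065),T(282,298,.0065))
print("jaw piv",T(132,186,.087),T(151,268,.087),"mouth",T(238,160,.087),T(212,185,.087),T(220,236,.087),T(255,245,.087))
print("vial",T(583,442,.061),"sb",onz(s,305,192,.09))
```

```text
head [[0.5769287569505139, 0.021186670284744552], [0.5823410499851936, 0.009620642450113626], [0.5128465440763248, -0.005157877531499572], [0.5090585049517984, 0.007385800447142515]] c [0.5453 0.0083 0.06  ] width 0.06925918794386479 0.0710485116266678 th 0.012769726534452486
foot [[0.5265371441050726, 0.24929161068330669], [0.5292851936882588, 0.2368845386152603], [0.4601354431825566, 0.22040381718764335], [0.45743244445079745, 0.23274666163304042]] c [0.4933 0.2348 0.06  ] width 0.0710576868001167 0.07108658223445243 th 0.01270776195139596
side: head outer top corners [ 0.5078 -0.002   0.06  ] [0.5822 0.0128 0.06  ] foot inner top corners [0.457  0.2233 0.06  ] [0.5265 0.2348 0.06  ]
base [[0.5053 0.3817 0.014 ]
 [0.5156 0.3352 0.014 ]
 [0.4141 0.3114 0.014 ]
 [0.403  0.3553 0.014 ]] [np.float64(0.04761034685456235), np.float64(0.10425647477431794), np.float64(0.04535055498140751), np.float64(0.10564824562666543)]
bars up [0.5111 0.3329 0.0065] [0.5215 0.2914 0.0065] low [0.418  0.3102 0.0065] [0.4293 0.2651 0.0065]
tips [0.5356 0.2653 0.0065] [0.4318 0.2395 0.0065]
jaw piv [0.4898 0.3124 0.087 ] [0.449  0.3021 0.087 ] mouth [0.5034 0.2596 0.087 ] [0.4907 0.2724 0.087 ] [0.4653 0.268  0.087 ] [0.461  0.2504 0.087 ]
vial [0.3621 0.0824 0.061 ] sb [0.6083 0.2349 0.09  ]
```

Measured, with every check inside about 4 mm:
- **Holder:** origin about (0.474, 0.285), x axis at -75.9°.
- **Column:** plate centres 0.232 m apart (nominal 0.234), axis at -77.1°, heel about 44 mm out and 6 mm to the side.

Next I'll raise the hand, swing it across and roll it.

>>> apply_moves(
  increments=[
    {"dz": -5},
    {"dz": -5},
    {"dx": 3.1, "dy": -3.8},
    {"dx": 3.1, "dy": -3.8},
    {"dx": 3.1, "dy": -3.8},
    {"dx": 3.1, "dy": -3.8},
    {"dx": 3.1, "dy": -3.8},
    {"dx": 3.1, "dy": -3.8},
    {"dx": 3.1, "dy": -3.8},
    {"dx": 3.1, "dy": -3.8},
    {"dx": 3.1, "dy": -3.8},
    {"dx": 3.1, "dy": -3.8},
    {"dx": 3.1, "dy": -3.8},
    {"dx": 3.1, "dy": -3.8},
    {"dx": 3.1, "dy": -3.8},
    {},
    {"gripper": -1},
  ],
)

```text
invalid input at $.increments[0]: expected keys dx, dy, dz, roll, gripper
```

>>> apply_moves(
  increments=[
    {"roll": -0.17},
    {"roll": -0.17},
    {"roll": -0.17},
    {"roll": -0.17},
    {"roll": -0.17},
    {"roll": -0.17},
    {"roll": -0.17},
    {"roll": -0.17},
    {"roll": -0.17},
    {"roll": -0.025},
    {},
    {},
  ],
)

```text
invalid input at $.increments[0]: expected keys dx, dy, dz, roll, gripper
```

```bash
cat >> h.py <<'E'
np.set_printoptions(precision=4,suppress=True)
def st(env,target=None):
    s=env.get_state(); M=R.from_rotvec(s["tcp_rot"]).as_matrix()
    print("t",round(s["time"],2),"tcp",s["tool_pos"],"F",s["force"],"gap",s["finger_gap"],"gf",s["grip_force"],"yaw_y",np.degrees(np.arctan2(M[1,1],M[0,1])),"toolz",M[:,2],"q",s["joints"])
    if target is not None: print("cm",M.T@(np.array(target)-s["tool_pos"])*100)
E
python3 - <<'E'
from workcell import env
from h import *
st(env,[.545,.0085,.15])
E
```

```text
t 0.2 tcp [ 0.1436 -0.5824  0.2329] F [-0.5815  0.2159  0.5543] gap 0.08775506129801068 gf 0.0 yaw_y -76.14601938878026 toolz [-0.0002  0.0012 -1.    ] q [-1.3857  0.0916  1.2314  0.      1.8198 -0.0567]
cm [ 53.1175 -47.7492   8.3555]
```

All keys needed.

>>> apply_moves(
  increments=[
    {"dx": 0, "dy": 0, "dz": -5, "roll": 0, "gripper": -1},
    {"dx": 0, "dy": 0, "dz": -5, "roll": 0, "gripper": -1},
    {"dx": 3.1, "dy": -3.8, "dz": 0, "roll": 0, "gripper": -1},
    {"dx": 3.1, "dy": -3.8, "dz": 0, "roll": 0, "gripper": -1},
    {"dx": 3.1, "dy": -3.8, "dz": 0, "roll": 0, "gripper": -1},
    {"dx": 3.1, "dy": -3.8, "dz": 0, "roll": 0, "gripper": -1},
    {"dx": 3.1, "dy": -3.8, "dz": 0, "roll": 0, "gripper": -1},
    {"dx": 3.1, "dy": -3.8, "dz": 0, "roll": 0, "gripper": -1},
    {"dx": 3.1, "dy": -3.8, "dz": 0, "roll": 0, "gripper": -1},
    {"dx": 3.1, "dy": -3.8, "dz": 0, "roll": 0, "gripper": -1},
    {"dx": 3.1, "dy": -3.8, "dz": 0, "roll": 0, "gripper": -1},
    {"dx": 3.1, "dy": -3.8, "dz": 0, "roll": 0, "gripper": -1},
    {"dx": 3.1, "dy": -3.8, "dz": 0, "roll": 0, "gripper": -1},
    {"dx": 3.1, "dy": -3.8, "dz": 0, "roll": 0, "gripper": -1},
    {"dx": 3.1, "dy": -3.8, "dz": 0, "roll": 0, "gripper": -1},
    {"dx": 0, "dy": 0, "dz": 0, "roll": 0, "gripper": -1},
  ],
)

```text
time: 2.2
tool_pos: [0.4172, -0.0039, 0.3329]
tcp_rot: [-3.117, -0.387, 0.002]
force: [-0.3, 0.0, -0.2]
finger_gap: 0.0878
grip_force: 0.0
```

>>> apply_moves(
  increments=[
    {"dx": 0, "dy": 0, "dz": 0, "roll": -0.17, "gripper": -1},
    {"dx": 0, "dy": 0, "dz": 0, "roll": -0.17, "gripper": -1},
    {"dx": 0, "dy": 0, "dz": 0, "roll": -0.17, "gripper": -1},
    {"dx": 0, "dy": 0, "dz": 0, "roll": -0.17, "gripper": -1},
    {"dx": 0, "dy": 0, "dz": 0, "roll": -0.17, "gripper": -1},
    {"dx": 0, "dy": 0, "dz": 0, "roll": -0.17, "gripper": -1},
    {"dx": 0, "dy": 0, "dz": 0, "roll": -0.17, "gripper": -1},
    {"dx": 0, "dy": 0, "dz": 0, "roll": -0.17, "gripper": -1},
    {"dx": 0, "dy": 0, "dz": 0, "roll": -0.17, "gripper": -1},
    {"dx": 0, "dy": 0, "dz": 0, "roll": -0.025, "gripper": -1},
    {"dx": 0, "dy": 0, "dz": 0, "roll": 0, "gripper": -1},
  ],
)

```text
time: 3.58
tool_pos: [0.4165, -0.007, 0.3337]
tcp_rot: [1.961, 2.454, -0.0]
force: [0.2, -0.1, 0.3]
finger_gap: 0.0877
grip_force: 0.0
```

Run:
```python
from workcell import env
from h import *
st(env,[.545,.0085,.15])
```

```text
t 3.58 tcp [ 0.4165 -0.007   0.3337] F [ 0.2213 -0.1311  0.3444] gap 0.08766826959391501 gf 0.0 yaw_y 12.743209760767817 toolz [ 0.0001 -0.0002 -1.    ] q [-0.0984 -0.3486  1.4529 -0.0002  2.0372 -0.3209]
cm [-1.3205 12.8746 18.3726]
```

>>> apply_moves(
  increments=[
    {"dx": -0.3, "dy": 3.2, "dz": 4.5, "roll": 0, "gripper": -1},
    {"dx": -0.4, "dy": 3.2, "dz": 4.5, "roll": 0, "gripper": -1},
    {"dx": -0.3, "dy": 3.3, "dz": 4.7, "roll": 0, "gripper": -1},
    {"dx": -0.3, "dy": 3.2, "dz": 4.7, "roll": 0, "gripper": -1},
    {"dx": 0, "dy": 0, "dz": 3, "roll": 0, "gripper": -1},
    {"dx": 0, "dy": 0, "dz": 0, "roll": 0, "gripper": -1},
    {"dx": 0, "dy": 0, "dz": 0, "roll": 0, "gripper": -1},
  ],
)

```text
time: 4.45
tool_pos: [0.5458, 0.0096, 0.1215]
tcp_rot: [1.957, 2.455, 0.002]
force: [0.2, -0.0, 0.7]
finger_gap: 0.0877
grip_force: 0.0
```

Run:
```python
from workcell import env
from h import *
import cv2
st(env,[.545,.0085,.022])
a=env.snapshot("wrist"); b=env.snapshot("side")
print({k:v for k,v in a.items() if k!="color"})
w=cv2.resize(a["color"],(440,330)); c=cv2.resize(b["color"][190:390,200:440],(396,330))
cv2.imwrite("pics/w1.png",np.hstack([w[:,:400],c])[:,:,::-1])
```

```text
t 4.45 tcp [0.5458 0.0096 0.1215] F [ 0.2031 -0.0316  0.7273] gap 0.08774536865494605 gf 0.0 yaw_y 12.88198322714984 toolz [ 0.0022 -0.0001 -1.    ] q [-0.0447 -0.0497  1.5716 -0.      1.6174 -0.2695]
cm [-0.0838 -0.1237  9.9483]
{'fx': 371.64829954431775, 'fy': 371.64829954431775, 'cx': 315.59716911399164, 'cy': 236.42666944594234, 'xyz': array([0.5284, 0.0828, 0.273 ]), 'attitude': array([2.8468, 0.3204, 0.0487])}
```

View pics/w1.png

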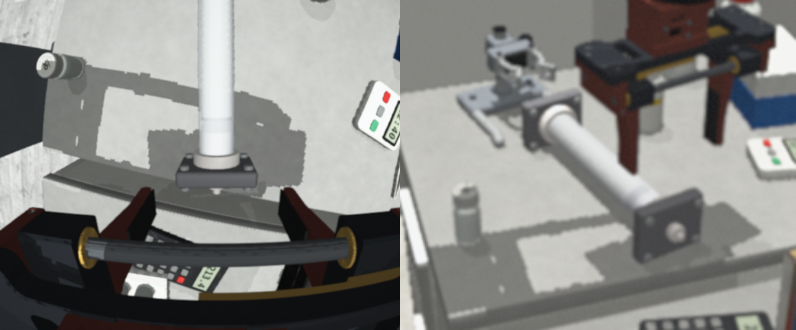

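The wrist view shows the head plate centred between the fingertips: plate x 177–256, fingertips at 148 and 287. Next I'll descend and grip.

>>> apply_moves(
  increments=[
    {"dx": -0.1, "dy": -0.1, "dz": 3, "roll": 0, "gripper": -1},
    {"dx": 0, "dy": 0, "dz": 3, "roll": 0, "gripper": -1},
    {"dx": 0, "dy": 0, "dz": 2, "roll": 0, "gripper": -1},
    {"dx": 0, "dy": 0, "dz": 1.8, "roll": 0, "gripper": -1},
    {"dx": 0, "dy": 0, "dz": 0, "roll": 0, "gripper": -1},
    {"dx": 0, "dy": 0, "dz": 0, "roll": 0, "gripper": -1},
  ],
)

```text
time: 5.3
tool_pos: [0.5452, 0.0086, 0.0227]
tcp_rot: [1.956, 2.457, 0.001]
force: [0.5, -0.4, 0.1]
finger_gap: 0.0875
grip_force: 0.0
```

>>> apply_moves(
  increments=[
    {"dx": 0, "dy": 0, "dz": 0, "roll": 0, "gripper": 1},
    {"dx": 0, "dy": 0, "dz": 0, "roll": 0, "gripper": 1},
    {"dx": 0, "dy": 0, "dz": 0, "roll": 0, "gripper": 1},
    {"dx": 0, "dy": 0, "dz": 0, "roll": 0, "gripper": 1},
  ],
  grip_force=12,
)

```text
time: 5.8
tool_pos: [0.5452, 0.0086, 0.0226]
tcp_rot: [1.956, 2.457, 0.002]
force: [0.9, -0.1, 4.8]
finger_gap: 0.0744
grip_force: 12.0
```

Run:
```python
from workcell import env
from h import *
st(env)
import cv2
b=env.snapshot("side");w=env.snapshot("wrist")
cv2.imwrite("pics/s2.png",np.hstack([cv2.resize(b["color"][190:390,200:440],(396,330)),cv2.resize(w["color"],(440,330))[:,:400]])[:,:,::-1])
```

```text
t 5.8 tcp [0.5452 0.0086 0.0226] F [ 0.9082 -0.104   4.8003] gap 0.0743554522025787 gf 11.999790072441101 yaw_y 12.95022709501629 toolz [ 0.0018 -0.0001 -1.    ] q [-0.0466  0.0067  1.6948  0.      1.4384 -0.2726]
```

View pics/s2.png

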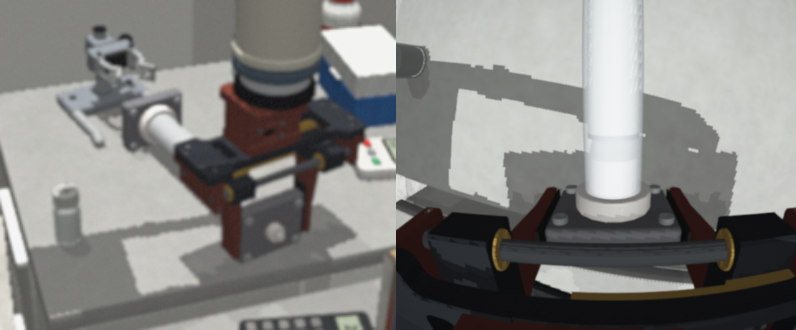

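The head plate is gripped across its width: gap 74.4 mm, force 12 N, and the pads' grasp point is 30.6 mm up, which is the plate's centre. Next I'll work out the hinge arc.

Run:
```python
import numpy as np
th=np.radians(np.linspace(0,90,25)); uh=np.interp(np.degrees(th),[0,26,60,90],[42.5,42.5,30,30])
u=uh+242*np.cos(th)-30*np.sin(th); z=242*np.sin(th)+30*np.cos(th)
U=np.round((284.5-u)/10,1); Z=np.round((z-30)/10,1)
for i in range(1,25): print(i,round(np.degrees(th[i]),1),"dx %.1f dz %.1f"%(U[i]-U[i-1],-(Z[i]-Z[i-1])),"cum",U[i],Z[i])
```

```text
1 3.7 dx 0.2 dz -1.6 cum 0.2 1.6
2 7.5 dx 0.4 dz -1.5 cum 0.6 3.1
3 11.2 dx 0.5 dz -1.6 cum 1.1 4.7
4 15.0 dx 0.5 dz -1.5 cum 1.6 6.2
5 18.8 dx 0.6 dz -1.4 cum 2.2 7.6
6 22.5 dx 0.8 dz -1.4 cum 3.0 9.0
7 26.3 dx 0.8 dz -1.4 cum 3.8 10.4
8 30.0 dx 1.1 dz -1.3 cum 4.9 11.7
9 33.8 dx 1.1 dz -1.2 cum 6.0 12.9
10 37.5 dx 1.2 dz -1.2 cum 7.2 14.1
11 41.2 dx 1.3 dz -1.1 cum 8.5 15.2
12 45.0 dx 1.4 dz -1.0 cum 9.9 16.2
13 48.8 dx 1.4 dz -1.0 cum 11.3 17.2
14 52.5 dx 1.5 dz -0.8 cum 12.8 18.0
15 56.2 dx 1.6 dz -0.8 cum 14.4 18.8
16 60.0 dx 1.5 dz -0.7 cum 15.9 19.5
17 63.8 dx 1.5 dz -0.5 cum 17.4 20.0
18 67.5 dx 1.6 dz -0.5 cum 19.0 20.5
19 71.2 dx 1.5 dz -0.4 cum 20.5 20.9
20 75.0 dx 1.6 dz -0.3 cum 22.1 21.2
21 78.8 dx 1.6 dz -0.1 cum 23.7 21.3
22 82.5 dx 1.6 dz -0.1 cum 25.3 21.4
23 86.2 dx 1.6 dz 0.1 cum 26.9 21.3
24 90.0 dx 1.5 dz 0.1 cum 28.4 21.2
```

>>> apply_moves(
  increments=[
    {"dx": 0.1, "dy": 0, "dz": -0.8, "roll": 0, "gripper": 1},
    {"dx": 0.1, "dy": 0, "dz": -0.8, "roll": 0, "gripper": 1},
    {"dx": 0.2, "dy": 0, "dz": -0.8, "roll": 0, "gripper": 1},
    {"dx": 0.2, "dy": 0, "dz": -0.7, "roll": 0, "gripper": 1},
    {"dx": 0.5, "dy": 0, "dz": -1.6, "roll": 0, "gripper": 1},
    {"dx": 0, "dy": 0, "dz": 0, "roll": 0, "gripper": 1},
  ],
)

```text
time: 6.65
tool_pos: [0.543, 0.0198, 0.071]
tcp_rot: [1.954, 2.456, 0.003]
force: [0.8, -1.4, -1.6]
finger_gap: 0.0738
grip_force: 12.0
```

Run:
```python
from workcell import env
from h import *
st(env)
import cv2
b=env.snapshot("side")
cv2.imwrite("pics/s3.png",cv2.resize(b["color"][190:390,200:440],(600,500))[:,:,::-1])
```

```text
t 6.65 tcp [0.543  0.0198 0.071 ] F [ 0.8173 -1.3768 -1.5897] gap 0.0738110946485408 gf 11.999989449977875 yaw_y 12.986738100516089 toolz [ 0.0033  0.0001 -1.    ] q [-0.0264 -0.0342  1.647   0.0002  1.5255 -0.253 ]
```

View pics/s3.png

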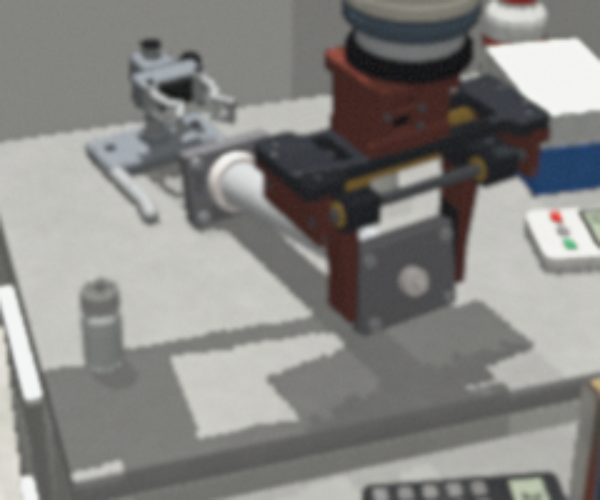

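The head is up and hinging in the pads while the foot plate stays on the bench; the hand carries about half the weight (-1.6 N). I'll carry on to about 45° with the yaw and sideways corrections included.

>>> apply_moves(
  increments=[
    {"dx": 0.5, "dy": 0, "dz": -1.5, "roll": -0.01, "gripper": 1},
    {"dx": 0.6, "dy": 0, "dz": -1.4, "roll": -0.01, "gripper": 1},
    {"dx": 0.8, "dy": 0, "dz": -1.4, "roll": 0, "gripper": 1},
    {"dx": 0.8, "dy": -0.05, "dz": -1.4, "roll": 0, "gripper": 1},
    {"dx": 1.1, "dy": -0.05, "dz": -1.3, "roll": 0, "gripper": 1},
    {"dx": 1.1, "dy": -0.05, "dz": -1.2, "roll": 0, "gripper": 1},
    {"dx": 1.2, "dy": 0, "dz": -1.2, "roll": 0, "gripper": 1},
    {"dx": 1.3, "dy": 0, "dz": -1.1, "roll": 0, "gripper": 1},
    {"dx": 1.4, "dy": 0, "dz": -1.0, "roll": 0, "gripper": 1},
    {"dx": 0, "dy": 0, "dz": 0, "roll": 0, "gripper": 1},
    {"dx": 0, "dy": 0, "dz": 0, "roll": 0, "gripper": 1},
  ],
)

```text
time: 8.07
tool_pos: [0.5196, 0.1043, 0.1839]
tcp_rot: [1.932, 2.477, 0.001]
force: [0.8, -1.1, 0.5]
finger_gap: 0.0739
grip_force: 12.0
```

Run:
```python
from workcell import env
from h import *
st(env)
p=env.get_state()["tool_pos"]; hx=np.array([.2436,-.9699]);hy=np.array([.9699,.2436])
print("u",p[:2]@hx+.160,"lat",p[:2]@hy-.5295)
import cv2
b=env.snapshot("side");t=env.snapshot("top")
cv2.imwrite("pics/s4.png",np.hstack([cv2.resize(b["color"][160:360,200:440],(400,333)),cv2.resize(t["color"][205:345,228:396],(400,333))])[:,:,::-1])
```

```text
t 8.07 tcp [0.5196 0.1043 0.1839] F [ 0.7514 -1.0925  0.4695] gap 0.07388305281117613 gf 12.000516057014465 yaw_y 14.100106118136337 toolz [ 0.0008 -0.0002 -1.    ] q [ 0.1341 -0.1027  1.5117 -0.0003  1.7319 -0.112 ]
u 0.18541384378726955 lat -0.00013850544563998035
```

View pics/s4.png

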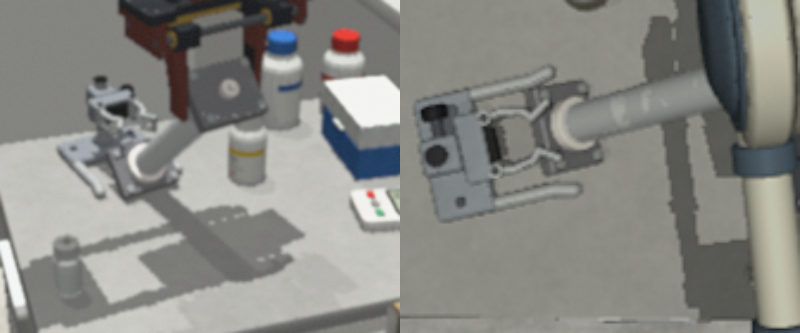

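The left half shows the column at about 45° with its heel on the bench. In the right half (top view) the foot plate sits between the flared bar tips at (550,72) and (578,190), with plate edges near (530,95)–(552,168) and (585,84)–(603,155). I'll check its sideways offset.

Run:
```python
from workcell import env
from h import *
import cv2
s=env.snapshot("top"); hx=np.array([.2436,-.9699]);hy=np.array([.9699,.2436])
def L(u,v,z):
    p=onz(s,228+(u-400+.5)*.42-.5,205+(v+.5)*.42-.5,z)[:2]; return np.round([1e3*(p@hx+.160),1e3*(p@hy-.5295)],1)
for a in [(530,95,.042),(552,168,.042),(585,84,.011),(603,155,.011),(550,72,.0065),(578,190,.0065),(572,122,.052)]: print(a,L(*a))
cv2.imwrite("pics/t5.png",cv2.resize(s["color"][225:300,260:340],(800,600) if 0 else (640,600),interpolation=cv2.INTER_CUBIC)[:,:,::-1])
```

```text
(530, 95, 0.042) [12.8 33.9]
(552, 168, 0.042) [ 16.8 -29.3]
(585, 84, 0.011) [58.9 34.2]
(603, 155, 0.011) [ 59.9 -28.8]
(550, 72, 0.0065) [31.7 51.7]
(578, 190, 0.0065) [ 32. -53.]
(572, 122, 0.052) [42.   3.5]
```

View pics/t5.png

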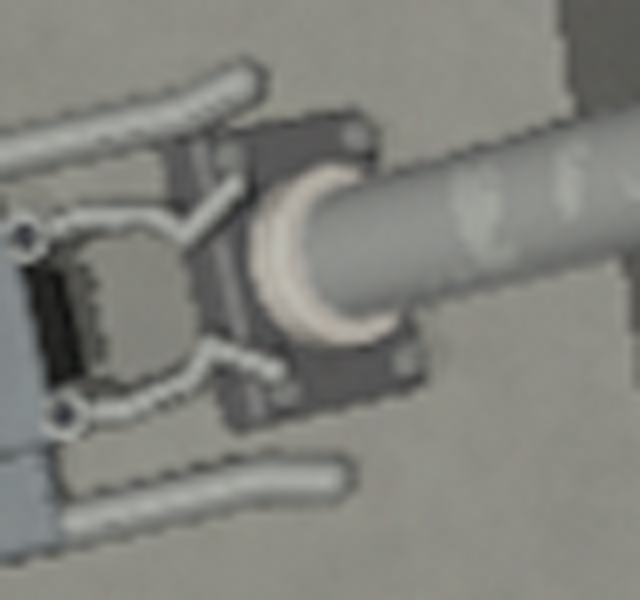

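The foot is about +2.5 mm to the side. The heel still reads about 48 mm out where the arc predicts 35, so the plate may be creeping in the pads. I'll use the last picture to check.

Run:
```python
from workcell import env
from h import *
import cv2
b=env.snapshot("side");w=env.snapshot("wrist")
cv2.imwrite("pics/s6.png",np.hstack([cv2.resize(b["color"][160:290,250:380],(500,500),interpolation=cv2.INTER_CUBIC),cv2.resize(w["color"][140:480,170:480],(300,329)).repeat(1,0).__class__ and cv2.copyMakeBorder(cv2.resize(w["color"][150:450,170:470],(300,300)),0,200,0,0,cv2.BORDER_CONSTANT)])[:,:,::-1])
st(env)
```

```text
t 8.32 tcp [0.5196 0.104  0.1836] F [ 2.5682 -0.7675  0.8344] gap 0.07398480996604825 gf 12.001465111970901 yaw_y 14.050759425665301 toolz [ 0.0004  0.     -1.    ] q [ 0.1333 -0.1026  1.512  -0.      1.7318 -0.1119]
```

View pics/s6.png

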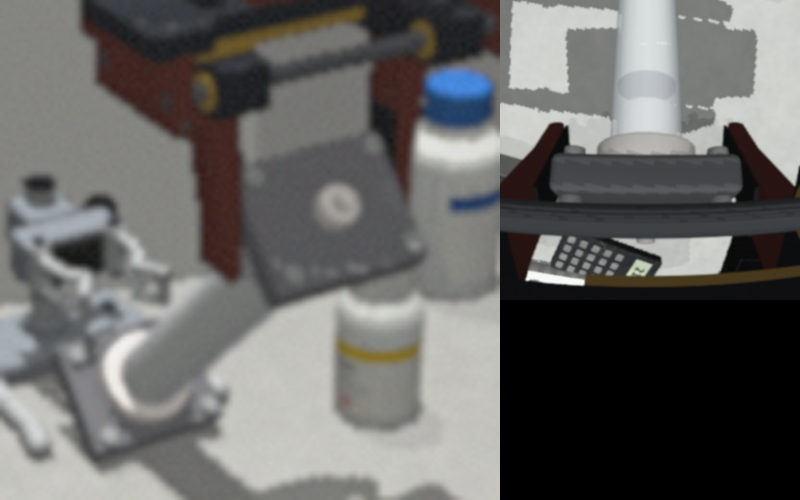

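The last picture (left half, side view) has the fitting tip at crop (338,207) and the plate's outer face well clear of the finger. So the plate has crept outward in the pads. I'll quantify it by casting rays onto the holder's mid-plane.

Run:
```python
from workcell import env
from h import *
d=env.snapshot("side"); hx=np.array([.2436,-.9699]);hy=np.array([.9699,.2436])
def onlat(u,v,lat):
    o,r=ray(d,250+(u+.5)/3.846-.5,160+(v+.5)/3.846-.5); k=(lat+.5295-o[:2]@hy)/(r[:2]@hy); p=o+k*r; return np.round([1e3*(p[:2]@hx+.16),1e3*p[2]],1)
print("fitting tip (u,z)",onlat(340,205,0.0),onlat(340,205,.002))
for th in (42,45,48,51):
    c,s=np.cos(np.radians(th)),np.sin(np.radians(th)); print(th,"tip rel heel",266*c-30*s,266*s+30*c,"centre",242*c-30*s,242*s+30*c)
print("outer corners near-top",onlat(250,170,-.037),"near-bottom",onlat(276,302,-.037),"far top",onlat(372,138,.037),"far bottom",onlat(420,253,.037))
print("foot near: toe?",onlat(60,365,-.035),"heel",onlat(98,455,-.035),"heel far",onlat(222,405,.039))
```

```text
fitting tip (u,z) [210.4 201.8] [207.5 200.1]
42 tip rel heel 177.60260538622114 200.2830860557781 centre 159.76712957476366 184.22395150316552
45 tip rel heel 166.87720036002523 209.30360723121805 centre 149.9066376115481 192.33304448274092
48 tip rel heel 155.69439652713444 217.75044176775262 centre 139.63526197452185 199.91496595629513
51 tip rel heel 144.08484517554763 225.6004374790494 centre 128.98115579035155 206.94893440408208
outer corners near-top [200.1 222.4] near-bottom [220.5 172. ] far top [179.3 210.9] far bottom [216.9 172.7]
foot near: toe? [19.4 41.8] heel [57.2  9. ] heel far [53.7 12.7]
```

Both views agree that the heel stayed put at about 46 mm and that the pads crept about 8 mm towards the foot on the plate. While the pads turn they creep, so dragging the foot inwards has to be done without turning and with a firm grip. First I'll rise to about 60° around the real heel, biased outward to bring the pads back to the plate's centre.

>>> apply_moves(
  increments=[
    {"dx": 0.65, "dy": -0.05, "dz": -0.65, "roll": -0.005, "gripper": 1},
    {"dx": 0.7, "dy": -0.05, "dz": -0.6, "roll": -0.005, "gripper": 1},
    {"dx": 0.7, "dy": 0, "dz": -0.6, "roll": 0, "gripper": 1},
    {"dx": 0.75, "dy": 0, "dz": -0.55, "roll": 0, "gripper": 1},
    {"dx": 0.75, "dy": 0, "dz": -0.55, "roll": 0, "gripper": 1},
    {"dx": 0.8, "dy": 0, "dz": -0.5, "roll": 0, "gripper": 1},
    {"dx": 0, "dy": 0, "dz": 0, "roll": 0, "gripper": 1},
  ],
  grip_force=12,
)

```text
time: 9.25
tool_pos: [0.5075, 0.1468, 0.2189]
tcp_rot: [1.918, 2.487, 0.001]
force: [-0.1, -0.0, -0.9]
finger_gap: 0.0741
grip_force: 12.0
```

```bash
cat > m.py <<'E'
from workcell import env
from h import *
import cv2
hx=np.array([.2436,-.9699]);hy=np.array([.9699,.2436])
def uv(p): return np.round([1e3*(p[:2]@hx+.160),1e3*(p[:2]@hy-.5295)],1)
st(env); print("tcp u,lat",uv(env.get_state()["tool_pos"]))
t=env.snapshot("top"); s=t["color"].astype(int)[225:300,255:345]
# rectify the foot area to holder axes at z=.02, 1 mm/px: rows=lat(+45..-45), cols=u(-40..100)
def Hm(z):
    P=np.float32([[-40,45],[100,45],[100,-45],[-40,-45]]); src=[]
    for u,l in P:
        xy=hx*(u/1e3-.16)+hy*(l/1e3+.5295); src.append(proj(t,[*xy,z]))
    return cv2.getPerspectiveTransform(np.float32(src),np.float32([[0,0],[140,0],[140,90],[0,90]]))
g=cv2.cvtColor(cv2.warpPerspective(t["color"],Hm(.02),(140,90)),cv2.COLOR_RGB2GRAY)
if 1:
    for r in range(4,90,6): print(45-r,"".join("%4d"%v for v in g[r,20:130:4]))
E
python3 m.py
```

```text
t 9.25 tcp [0.5075 0.1468 0.2189] F [-0.0764 -0.0128 -0.9102] gap 0.07409193265789579 gf 11.999993920326233 yaw_y 14.718597925384614 toolz [ 0.001   0.0003 -1.    ] q [ 0.2172 -0.1055  1.4523  0.0001  1.7937 -0.0397]
tcp u,lat [141.2  -1.5]
41  113 113 110 113 110 113 101 110 108 105 119 129 141 141 141 141 140 138 139 137 140 142  53  54  56  64  77  84
35  141 140 139 136 136 136 136 137 138 139 140 141 117  87  94  96  92 103  95 103  95  92  57  55  57  63  79  82
29  134 144 127 108 115 123 128 135 136 133 132 132  99  88 104 133 122  99 102 101 101  97  49  55  57  63  79  65
23   87  88 109 129 131 152 139  78 126 162 136  86  63  79  93  82  91 101 100  98 101 111  49  55  55  64  73  67
17  106 129 131 130 130 124 132 157 122  80  93 133 101  79  94 102 101 103 146 191 187 155  60  54  55  61  77  71
11   80 115 129 130 129 128 127 123 136 137 139 140 105  86 102 101 113 170 190 142 103  98  45  51  55  65  78  73
5   82 127 130 130 129 130 128 127 138 138 139 140 101  81 103 108 142 193 157 114 115 106  46  52  53  61  74  69
-1   87 131 128 129 130 130 128 128 137 138 139 
[... 185 characters left out ...]
13  100 126 128 130 123 117 142 158 136  91  84 112  99  78 103 100 113 164 191 146 102  99  73  42  50  58  65  67
-19  113  99 120 143 144 157 121 102 121 152 143  98  69  74  97  95  99 102 137 183 195 180 167  69  45  54  62  63
-25  125 131 125 114 119 129 133 135 137 139 131 121 112  78  99  94  94 101 101  95  92 116 101  96  41  52  55  63
-31  140 141 140 140 140 141 141 139 140 141 140 139 117  82 102 132 130  98 101 101 101 100 100 101  69  45  52  61
-37  142 143 141 141 139 141 141 141 141 140 140 139 125  75  95  92  95  94  95  99  95  98  99 101  71  59  45  60
-43  121 120 123 119 121 117 120 117 117 115 118 123 131 138 140 139 140 141 141 141 143 141 141 134  85  88  73  55
```

The foot plate now lines up sideways (centre about -1 mm), but the toe edge at u≈28 means the heel has slid out to about 80 mm with the column near 65–67°. The heel follows the hand, so I'll grip firmly and translate the column inwards without turning it.

>>> apply_moves(
  increments=[
    {"dx": 0, "dy": 0, "dz": 0, "roll": 0, "gripper": 1},
    {"dx": 0, "dy": 0, "dz": 0, "roll": 0, "gripper": 1},
    {"dx": 0.4, "dy": 0.1, "dz": 0, "roll": 0, "gripper": 1},
    {"dx": 0.4, "dy": 0, "dz": 0, "roll": 0, "gripper": 1},
    {"dx": 0.4, "dy": 0, "dz": 0, "roll": 0, "gripper": 1},
    {"dx": 0.4, "dy": 0, "dz": 0, "roll": 0, "gripper": 1},
    {"dx": 0.4, "dy": 0, "dz": 0, "roll": 0, "gripper": 1},
    {"dx": 0, "dy": 0, "dz": 0, "roll": 0, "gripper": 1},
  ],
  grip_force=40,
)

```text
time: 10.3
tool_pos: [0.5041, 0.1648, 0.2222]
tcp_rot: [1.918, 2.481, 0.004]
force: [-2.0, -4.2, 14.0]
finger_gap: 0.0738
grip_force: 40.0
```

```bash
cat > m2.py <<'E'
from m import *
d=env.snapshot("side")
# side view, rectified onto the near-side plane lat=-37 mm: cols u -60..200 (2 mm), rows z 0..260
def plane(lat,f):
    P=[(-60,100),(120,100),(120,0),(-60,0)]; src=[]
    for u,z in P:
        xy=hx*(u/1e3-.16)+hy*(lat/1e3+.5295); src.append(proj(d,[*xy,z/1e3]))
    return np.round(src,1)
print(plane(-37,0).tolist())
g=cv2.cvtColor(d["color"],cv2.COLOR_RGB2GRAY)
cv2.imwrite("pics/last_side.png",d["color"][:,:,::-1])
E
python3 m2.py
```

```text
t 10.3 tcp [0.5041 0.1648 0.2222] F [-1.9709 -4.2338 13.978 ] gap 0.07377106539413697 gf 40.00304460525513 yaw_y 14.590893417822569 toolz [ 0.0058 -0.0013 -1.    ] q [ 0.2536 -0.103   1.4443 -0.0028  1.795  -0.0017]
tcp u,lat [122.9  -0.4]
41  112 113 110 113 109 112 102 110 107  86  54  56  60  75  81  97 150 182 190 191 190 189 190 190 190 173 132  84
35  140 141 140 136 136 136 136 136 138 123  51  57  61  74  78  80 144 186 189 190 190 190 189 190 191 182 136  83
29  134 144 127 108 115 123 129 135 136 113  49  56  59  75  80  85 142 185 190 189 189 190 189 189 190 177 135  80
23   87  88 108 129 130 152 137  78 126 135  52  56  59  73  80  94 142 183 189 189 189 188 190 189 190 173 135  85
17  106 129 131 130 130 123 133 157 123  74  50  55  60  72  73  93 141 180 187 190 189 188 188 188 189 178 129  80
11   79 115 129 130 128 128 127 122 136 128  49  54  57  69  78  89 143 176 186 186 186 186 186 186 186 178 130  83
5   82 127 130 130 130 129 128 127 137 136  50  53  59  69  75  85 141 174 183 183 183 184 184 184 184 175 133  97
-1   86 130 128 129 129 129 128 128 137 136  62  
[... 249 characters left out ...]
79 129 163 175 174 175 175 175 175 175 168 132  92
-19  114  98 119 143 144 158 121 103 122 151 144  63  48  57  67  76 128 162 171 172 172 171 171 172 172 163 128  95
-25  124 131 125 113 119 129 133 135 138 138 132 111  48  52  57  71 123 157 168 168 167 168 168 168 169 162 126  88
-31  139 140 140 139 139 142 141 139 141 141 140 143  66  48  59  69 114 151 165 164 164 165 163 164 165 158 121  87
-37  141 142 141 141 139 142 140 141 141 140 139 141  95  49  50  63 109 146 161 160 160 159 160 160 159 153 120  92
-43  121 120 122 119 121 117 119 117 117 115 118 123 131 138  95  59  98 141 155 154 155 154 154 154 153 147 115  94
[[244.5, 212.0], [289.9, 250.8], [290.7, 298.2], [247.2, 255.7]]
```

The +14 N says that dragging at this steep angle jams the heel: the column acts as a strut. I'll unload the heel slightly, with the firm grip holding the tilt, and use the side view on the plate's near-side plane to find the foot.

>>> apply_moves(
  increments=[
    {"dx": -0.2, "dy": 0, "dz": -0.2, "roll": 0, "gripper": 1},
    {"dx": 0, "dy": 0, "dz": 0, "roll": 0, "gripper": 1},
  ],
)

```text
time: 10.65
tool_pos: [0.5047, 0.1634, 0.222]
tcp_rot: [1.919, 2.484, 0.003]
force: [-0.4, -1.5, 7.2]
finger_gap: 0.074
grip_force: 40.0
```

```bash
cat > m2.py <<'E'
from workcell import env
from h import *
import cv2,sys
hx=np.array([.2436,-.9699]);hy=np.array([.9699,.2436])
def uv(p): return np.round([1e3*(p[:2]@hx+.160),1e3*(p[:2]@hy-.5295)],1)
st(env); print("tcp u,lat",uv(env.get_state()["tool_pos"]))
d=env.snapshot("side")
def rect(lat,u0,u1,z1):
    P=[(u0,z1),(u1,z1),(u1,0),(u0,0)]
    src=[proj(d,[*(hx*(u/1e3-.16)+hy*(lat/1e3+.5295)),z/1e3]) for u,z in P]
    W,Hh=int(u1-u0),int(z1)
    return cv2.cvtColor(cv2.warpPerspective(d["color"],cv2.getPerspectiveTransform(np.float32(src),np.float32([[0,0],[W,0],[W,Hh],[0,Hh]])),(W,Hh)),cv2.COLOR_RGB2GRAY)
g=rect(-37,-40,120,80)
print("     "+"".join("%4d"%u for u in range(-40,120,5)))
for z in range(78,-1,-6): print("%4d "%z+"".join("%4d"%v for v in g[79-z,::5]))
E
python3 m2.py
```

```text
t 10.65 tcp [0.5047 0.1634 0.222 ] F [-0.4486 -1.5071  7.1847] gap 0.07401007844878342 gf 40.001025795936584 yaw_y 14.611206151595542 toolz [ 0.0036 -0.0002 -1.    ] q [ 0.2497 -0.1013  1.4431 -0.0011  1.7963 -0.0056]
tcp u,lat [124.4  -0.2]
      -40 -35 -30 -25 -20 -15 -10  -5   0   5  10  15  20  25  30  35  40  45  50  55  60  65  70  75  80  85  90  95 100 105 110 115
  78  131 129 111  84  75  73  83  92  99 104 114 110 107 103 105 112 114  99 105 125 110  92  83  78  86 113 129 169 182 130 116 119
  72  130 128 119 106 100 110 112  99  81  83  89  90  88  91  90  90  93  93  95  93  86  78  83 100 112 123 203 231 162 116 118 120
  66  130 130 130 129 131 128 116 106  94  92  92  90  91  86  85  93  95  94  88  79  81  96 108 112 137 217 244 206 132 118 119 119
  60  130 131 130 129 135 156 150 107  92  91  93  88  83  91  95  95  89  82  80  93 104 107 120 146 197 238 214 158 136 130 134 143
  54  130 133 149 174 180 149 106  90  88  85  84  89  94  95  90  82  80  92 104 105 115 139 147 157 183 177 178 174 174 173 163 152
  48  160 187 186 171 139 103  89  94  92  92  94  96 
[... 451 characters left out ...]
02 100 119 157 153 147 118  73
  24  168 170 168 157 135 101  81  82  96 113 114 112 118 107  86  94 104 118 131 141 128 101 101 103 108 148 180 140 114  83  67  96
  18  170 171 156 121  88  81  96 119 124 124 137 137 133 116 108  94  88  80  89  87  83  89  94 100 123 137 123  96  69  80 122 154
  12  154 125  94  80 105 152 175 173 175 181 181 184 184 179 170 158 138 106  78  69  69  72  79  99 127 113  79  71  96 128 130 122
   6   95  81 106 159 190 193 194 194 194 195 196 196 196 197 195 185 143 105  90  86  78  74  72  79  75  65  83 117 133 121 121 121
   0  141 164 189 195 195 195 197 195 193 193 194 196 195 196 177 133 116 111 109 111  99  93  88  82  89 113 125 119 121 123 122 123
```

The plate's side is seen with its heel at u≈84 and toe near (30,20), so the tilt is about 69°. I'll unload the heel and then carry it inwards with next to no weight on it.

>>> apply_moves(
  increments=[
    {"dx": 0, "dy": 0, "dz": -0.2, "roll": 0, "gripper": 1},
    {"dx": 0, "dy": 0, "dz": 0, "roll": 0, "gripper": 1},
  ],
)

```text
time: 10.95
tool_pos: [0.5043, 0.1638, 0.2221]
tcp_rot: [1.92, 2.486, 0.001]
force: [2.3, -0.9, 2.0]
finger_gap: 0.0739
grip_force: 40.0
```

>>> apply_moves(
  increments=[
    {"dx": 0, "dy": 0, "dz": -0.1, "roll": 0, "gripper": 1},
    {"dx": 0, "dy": 0, "dz": 0, "roll": 0, "gripper": 1},
  ],
)

```text
time: 11.2
tool_pos: [0.5036, 0.164, 0.2223]
tcp_rot: [-1.919, -2.486, 0.002]
force: [1.9, -1.0, -1.8]
finger_gap: 0.0741
grip_force: 40.0
```

>>> apply_moves(
  increments=[
    {"dx": 0.2, "dy": 0, "dz": -0.1, "roll": 0, "gripper": 1},
    {"dx": 0.4, "dy": 0, "dz": 0, "roll": 0, "gripper": 1},
    {"dx": 0.4, "dy": 0, "dz": 0, "roll": 0, "gripper": 1},
    {"dx": 0.4, "dy": 0, "dz": 0, "roll": 0, "gripper": 1},
    {"dx": 0, "dy": 0, "dz": 0, "roll": 0, "gripper": 1},
  ],
)

```text
time: 11.82
tool_pos: [0.5002, 0.1778, 0.2241]
tcp_rot: [-1.919, -2.487, 0.0]
force: [0.5, -0.0, -4.1]
finger_gap: 0.0738
grip_force: 40.0
```

```bash
python3 m2.py
```

```text
t 11.82 tcp [0.5002 0.1778 0.2241] F [ 0.4644 -0.0297 -4.1312] gap 0.07377546278888567 gf 39.99878168106079 yaw_y 14.706406044523995 toolz [-0.0002  0.     -1.    ] q [ 0.2774 -0.0968  1.4352  0.0001  1.8034  0.0208]
tcp u,lat [109.4  -1.1]
      -40 -35 -30 -25 -20 -15 -10  -5   0   5  10  15  20  25  30  35  40  45  50  55  60  65  70  75  80  85  90  95 100 105 110 115
  78  131 129 111  84  74  73  83  91  98 104 113 110 106 103 103 113 113  98 106 126 110  93  84 103 177 155 119 116 120 119 120 119
  72  132 128 118 106 100 110 113  97  83  83  88  90  91  88  90  88  93  93  95  92  84  78 144 232 200 130 115 120 120 120 119 118
  66  130 132 129 129 130 127 115 104  93  92  93  90  91  85  85  91  93  93  87  78  82 164 239 232 157 119 118 118 119 124 135 155
  60  131 129 131 129 134 155 150 105  90  92  93  87  84  90  94  93  88  79  80  86 128 223 238 187 143 133 130 136 149 161 155 134
  54  130 132 149 174 179 149 106  89  88  85  84  89  93  95  90  81  90 119 118 103 161 213 188 179 175 172 166 158 143 129 120 104
  48  159 186 185 170 139 103  89  93  92  91  92  94  
[... 450 characters left out ...]
49 121 120  88  68  89 109 110
  24  169 169 167 157 135 101  82  81  98 100  89  91 102 115 127 139 147 129 105 101 102 121 167 156 124 103  67  79 108 146 135 109
  18  170 169 156 121  89  78  97 119 120 106 102  92  84  81  90  99  93  88  93  96 106 130 134 113  74  71  95 128 160 140 120 122
  12  154 125  93  80 104 152 174 174 172 171 165 156 136 112  96  74  70  72  77  82 107 122  88  67  84 113 147 136 124 121 121 120
   6   95  80 107 158 188 193 193 193 194 195 195 191 178 140 101  88  77  73  70  74  78  66  75 100 130 152 123 121 120 123 122 121
   0  141 163 189 196 195 196 196 194 193 193 192 171 131 109 107 102  96  94  86  82  79  92 111 139 136 121 122 121 122 122 121 123
```

The column is moving with the hand (heel now about 70 mm, just weightless). I'll carry on to about 35 mm.

>>> apply_moves(
  increments=[
    {"dx": 0.4, "dy": 0.05, "dz": 0.1, "roll": 0, "gripper": 1},
    {"dx": 0.4, "dy": 0.05, "dz": 0, "roll": 0, "gripper": 1},
    {"dx": 0.4, "dy": 0, "dz": 0, "roll": 0, "gripper": 1},
    {"dx": 0.4, "dy": 0, "dz": 0, "roll": 0, "gripper": 1},
    {"dx": 0.4, "dy": 0, "dz": 0, "roll": 0, "gripper": 1},
    {"dx": 0.4, "dy": 0, "dz": 0, "roll": 0, "gripper": 1},
    {"dx": 0.4, "dy": 0, "dz": 0, "roll": 0, "gripper": 1},
    {"dx": 0.4, "dy": 0, "dz": 0, "roll": 0, "gripper": 1},
    {"dx": 0, "dy": 0, "dz": 0, "roll": 0, "gripper": 1},
  ],
)

```text
time: 13.0
tool_pos: [0.4933, 0.2087, 0.2231]
tcp_rot: [1.919, 2.486, -0.0]
force: [1.2, -0.8, -5.2]
finger_gap: 0.0736
grip_force: 40.0
```

```bash
python3 m2.py
```

```text
t 13.0 tcp [0.4933 0.2087 0.2231] F [ 1.1871 -0.8198 -5.1904] gap 0.07364390238827287 gf 39.998382925987244 yaw_y 14.671991960125034 toolz [ 0.0005 -0.0004 -1.    ] q [ 0.337  -0.0844  1.4252 -0.0006  1.8005  0.0808]
tcp u,lat [77.8 -0.2]
      -40 -35 -30 -25 -20 -15 -10  -5   0   5  10  15  20  25  30  35  40  45  50  55  60  65  70  75  80  85  90  95 100 105 110 115
  78  130 127 110  82  73  73  82  91  99  99 101 109 109 101 102 111 111  95 113 159 139 116 117 119 118 120 118 115 116 141 155 120
  72  131 127 118 105  99 110 111  97  83  83  89  89  89  89  89  88  93 157 222 174 119 114 118 119 119 118 118 131 157 145 114  94
  66  129 131 129 128 130 128 116 104  91  90  91  90  89  84  85 108 165 204 167 129 115 118 118 120 123 135 155 152 127 108  94  86
  60  130 129 129 128 133 153 149 106  89  91  91  86  83  93 125 154 195 213 182 133 128 131 139 151 159 150 131 117 100  89  75  66
  54  128 131 149 173 178 146 105  90  86  85  82  88  93 106 124 179 208 182 164 166 164 157 152 139 128 119 104  91  81  65  71  95
  48  158 186 184 169 139 104  88  92  92 105 136 136 116
[... 448 characters left out ...]
92 104 105 104 103 105 105 106
  24  168 169 167 153 120  92  98 109 123 133 142 144 121 102 102 104 118 138 128 107  86  66  83 105 112 105 108 112 113 115 113 114
  18  170 168 154 113  77  70  77  82  85  95 103  98  88  93  97 102 117 113  92  70  75  97 112 117 105 114 119 120 120 119 121 121
  12  152 124  91  78 100 137 141 119 105  83  73  70  75  77  88 114 107  75  70  93 109 108 112 114 117 119 119 120 120 120 122 121
   6   95  82 106 157 185 190 178 149 110  93  82  75  72  72  79  74  69  83 116 128 116 118 119 120 119 120 119 121 121 122 120 131
   0  140 162 187 194 193 182 156 143 131 110  99  97  90  84  80  84 105 119 119 118 120 120 120 120 119 120 120 121 121 122 156 192
```

The heel is now at about 42 mm. I'll move it 12 mm more, then lower it onto the bench.

>>> apply_moves(
  increments=[
    {"dx": 0.4, "dy": 0, "dz": 0, "roll": 0, "gripper": 1},
    {"dx": 0.4, "dy": 0, "dz": 0, "roll": 0, "gripper": 1},
    {"dx": 0.4, "dy": 0, "dz": 0, "roll": 0, "gripper": 1},
    {"dx": 0, "dy": 0, "dz": 0, "roll": 0, "gripper": 1},
  ],
)

```text
time: 13.55
tool_pos: [0.49, 0.2206, 0.2242]
tcp_rot: [1.919, 2.487, 0.001]
force: [-1.8, -3.0, 3.1]
finger_gap: 0.0738
grip_force: 40.0
```

>>> apply_moves(
  increments=[
    {"dx": 0, "dy": 0, "dz": 0.2, "roll": 0, "gripper": 1},
    {"dx": 0, "dy": 0, "dz": 0, "roll": 0, "gripper": 1},
  ],
)

```text
time: 13.8
tool_pos: [0.49, 0.2202, 0.224]
tcp_rot: [1.919, 2.486, 0.003]
force: [-3.1, -3.7, 11.4]
finger_gap: 0.0736
grip_force: 40.0
```

```bash
python3 m2.py
```

```text
t 13.8 tcp [0.49   0.2202 0.224 ] F [-3.1001 -3.7417 11.3514] gap 0.0736408883090159 gf 40.002561807632446 yaw_y 14.676115976533284 toolz [ 0.0022  0.0009 -1.    ] q [ 0.359  -0.0822  1.4214  0.0001  1.7999  0.1029]
tcp u,lat [65.8 -0.7]
      -40 -35 -30 -25 -20 -15 -10  -5   0   5  10  15  20  25  30  35  40  45  50  55  60  65  70  75  80  85  90  95 100 105 110 115
  78  129 128 109  83  73  72  81  92  99 105 105 104 107 105  98  98  96  93 104 126 118 115 117 119 119 119 118 115 117 145 153 116
  72  129 126 117 106  98 108 112  96  83  83  89  89  87  88  89  86  90 129 178 141 116 116 118 119 120 118 118 132 155 142 112  91
  66  129 130 129 129 130 127 115 103  90  91  91  90  90  85  83  97 176 234 175 123 114 118 117 119 121 134 153 150 125 108  92  85
  60  130 130 129 128 133 155 149 105  91  91  91  88  81  90 112 154 185 168 142 126 122 126 133 145 158 149 131 117  99  88  76  67
  54  128 131 147 172 178 147 105  89  87  84  84  87  95 117 126 139 156 158 153 152 165 177 157 140 129 120 104  90  79  65  70  95
  48  157 185 185 169 139 103  89  92  91  93 106 110 101 
[... 447 characters left out ...]
89 105 106 104 103 103 106 105
  24  168 169 166 154 127 106 114 125 136 132 107  98  99 100 100 111 122 118  98  85  72  67  80  99 104 105 110 111 113 115 113 114
  18  169 168 153 115  78  74  79  87  88  82  82  88  94 103 124 113  99  91  77  66  71  94 105 103 106 115 120 119 120 120 120 119
  12  153 123  91  78  94 115 116 101  78  71  70  71  84  99  87  88  81  69  68  89 104 110 107 111 117 119 119 120 119 120 125 158
   6   94  81 104 157 181 180 150 110  90  81  77  70  72  69  70  67  66  79 100 110 115 117 118 119 119 118 119 120 120 141 185 195
   0  140 162 188 194 191 166 134 114 106 102  96  95  86  82  84  83  97 107 114 119 121 121 120 119 120 119 119 126 169 196 187 145
```

The tube has met the clip's neck at about 72° with the heel near 41 mm. I'll tip it on, hand moving in and slightly up with the heel pressed, so the tube goes through the jaws; the foot can come home after that.

>>> apply_moves(
  increments=[
    {"dx": 0.4, "dy": 0.05, "dz": -0.2, "roll": 0, "gripper": 1},
    {"dx": 0.5, "dy": 0, "dz": -0.1, "roll": 0, "gripper": 1},
    {"dx": 0.5, "dy": 0, "dz": 0, "roll": 0, "gripper": 1},
    {"dx": 0.5, "dy": 0, "dz": 0, "roll": 0, "gripper": 1},
    {"dx": 0, "dy": 0, "dz": 0, "roll": 0, "gripper": 1},
  ],
  grip_force=30,
)

```text
time: 14.48
tool_pos: [0.4858, 0.2398, 0.2255]
tcp_rot: [1.918, 2.487, 0.004]
force: [-0.8, -2.1, 7.3]
finger_gap: 0.0738
grip_force: 30.0
```

```bash
python3 m2.py
```

```text
t 14.47 tcp [0.4858 0.2398 0.2255] F [-0.8487 -2.0801  7.3462] gap 0.07380904094534975 gf 30.000348687171936 yaw_y 14.717776464406583 toolz [ 0.0018  0.0017 -1.    ] q [ 0.3951 -0.0694  1.4067  0.0009  1.802   0.1384]
tcp u,lat [45.8  0.1]
      -40 -35 -30 -25 -20 -15 -10  -5   0   5  10  15  20  25  30  35  40  45  50  55  60  65  70  75  80  85  90  95 100 105 110 115
  78  130 127 110  82  73  73  82  93  98 106 107 105 106 102  95  94  94  96 106 116 116 116 118 120 120 119 118 115 125 152 142 104
  72  130 125 118 104  99 109 112  97  84  86  90  89  89  88  92  92  92 102 125 121 118 118 118 120 120 118 121 141 155 132 108  89
  66  129 129 127 128 129 126 114 104  92  90  91  89  89  85  84  93 124 155 136 118 118 117 117 120 123 139 152 141 121 102  87  80
  60  129 129 128 128 133 153 149 105  90  91  91  88  82  88  99 133 171 157 131 121 121 124 133 149 156 142 126 113  93  85  72  67
  54  128 131 147 171 178 147 104  89  87  83  83  88  94 103 120 156 169 159 154 150 153 153 149 136 128 118  97  86  75  68  72  95
  48  158 184 184 168 138 103  88  91  91  90  92  91  8
[... 449 characters left out ...]
88 105 105 104 105 104 106 105
  24  168 166 166 154 135 115  95  89  92  95 102 104  97  97  97 103 117 109  92  79  71  67  79 100 107 110 111 113 112 115 115 116
  18  169 167 153 116  85  75  73  75  82  91  93  92  93  94  98  98  95  87  73  66  73  95 104 108 115 118 118 120 123 132 131 128
  12  152 122  90  74  78  83  81  76  68  70  72  75  80  82  84  86  78  68  69  88 104 102 106 115 118 118 121 156 181 180 155 122
   6   93  82 103 145 160 159 128  88  79  74  70  68  66  68  69  67  65  82  99 105 107 113 118 119 117 134 176 193 189 148 123 118
   0  139 162 186 181 169 140 111 105 102  99  93  88  85  82  78  84  98 106 113 119 120 120 120 123 160 190 194 168 126 120 113 142
```

The heel stayed put and the column is at about 80°. I'll carry on.

>>> apply_moves(
  increments=[
    {"dx": 0.5, "dy": 0, "dz": 0, "roll": 0, "gripper": 1},
    {"dx": 0.5, "dy": 0, "dz": 0, "roll": 0, "gripper": 1},
    {"dx": 0.5, "dy": 0, "dz": 0, "roll": 0, "gripper": 1},
    {"dx": 0.5, "dy": 0, "dz": 0.1, "roll": 0, "gripper": 1},
    {"dx": 0, "dy": 0, "dz": 0, "roll": 0, "gripper": 1},
  ],
)

```text
time: 15.15
tool_pos: [0.4807, 0.2596, 0.2252]
tcp_rot: [1.918, 2.488, 0.006]
force: [-1.4, -1.9, 10.1]
finger_gap: 0.0734
grip_force: 30.0
```

```bash
python3 m2.py
```

```text
t 15.15 tcp [0.4807 0.2596 0.2252] F [-1.3534 -1.933  10.1038] gap 0.0734388771250593 gf 30.001476109027863 yaw_y 14.743039388975495 toolz [ 0.0025  0.0029 -1.    ] q [ 0.4318 -0.0584  1.3967  0.0016  1.7998  0.1749]
tcp u,lat [25.3 -0. ]
      -40 -35 -30 -25 -20 -15 -10  -5   0   5  10  15  20  25  30  35  40  45  50  55  60  65  70  75  80  85  90  95 100 105 110 115
  78  130 126 109  82  74  71  79  88  96 106 105 104 104  97  93  95  97 102 113 116 119 119 120 122 121 119 117 114 132 152 129  98
  72  129 126 119 105  98 108 111  96  85  88  91  91  88  88  92  91  91 103 114 117 119 119 120 122 121 119 123 147 147 122 100  86
  66  128 129 128 129 129 127 114 103  91  89  89  89  89  88  89  91 104 127 122 118 119 120 120 119 127 143 149 132 119  97  85  78
  60  129 128 127 126 133 153 149 105  89  90  89  86  83  87  94 125 159 141 120 117 120 124 135 149 152 135 123 110  89  79  71  67
  54  127 131 147 171 176 146 103  89  86  83  83  87  91  94 125 164 164 149 144 146 150 151 144 134 127 115  95  82  72  67  73  93
  48  156 184 182 168 135  98  87  91  91  89  92  94  90
[... 448 characters left out ...]
87 104 105 104 103 103 106 107
  24  168 166 164 154 131 104  97  93  93  94  96  95  94  95  96 103 117 101  83  77  68  66  81 100 110 113 112 112 114 115 114 117
  18  167 167 153 117  86  81  83  87  89  89  91  92  95  94  97  96  89  81  70  67  75  96 105 110 119 124 125 130 124 119 119 122
  12  152 122  90  72  72  69  67  69  71  75  75  78  81  84  85  84  74  67  70  90 103 102 109 145 175 174 170 134 119 119 130 173
   6   95  79  96 119 104  82  74  72  71  67  66  66  67  70  69  66  66  80 101 105 103 126 175 191 192 168 124 115 114 145 178 178
   0  107 130 149 128 114 108 104 100  95  88  84  83  81  74  76  83  99 109 111 117 162 192 193 187 147 117 108 110 156 179 178 180
```

>>> apply_moves(
  increments=[
    {"dx": 0.5, "dy": 0, "dz": 0, "roll": 0, "gripper": 1},
    {"dx": 0.5, "dy": 0, "dz": 0, "roll": 0, "gripper": 1},
    {"dx": 0.5, "dy": 0, "dz": 0.1, "roll": 0, "gripper": 1},
    {"dx": 0, "dy": 0, "dz": 0, "roll": 0, "gripper": 1},
  ],
)

```text
time: 15.7
tool_pos: [0.4768, 0.2743, 0.224]
tcp_rot: [-1.918, -2.488, -0.006]
force: [-3.1, -0.7, 9.0]
finger_gap: 0.0738
grip_force: 30.0
```

```bash
python3 m2.py
```

```text
t 15.7 tcp [0.4768 0.2743 0.224 ] F [-3.0503 -0.6587  8.9642] gap 0.07380756431408732 gf 30.001887381076813 yaw_y 14.755436462197375 toolz [ 0.0022  0.0033 -1.    ] q [ 0.459  -0.0484  1.3893  0.002   1.7973  0.2019]
tcp u,lat [10.1 -0.2]
      -40 -35 -30 -25 -20 -15 -10  -5   0   5  10  15  20  25  30  35  40  45  50  55  60  65  70  75  80  85  90  95 100 105 110 115
  78  128 126 109  81  72  70  79  89  98 106 106 106 104  97  93  97  99 106 113 119 120 119 122 122 121 120 117 114 136 148 122  95
  72  128 126 117 104  97 108 111  94  83  90  93  92  89  90  92  93  95 108 115 119 120 119 122 121 121 120 128 148 141 119  99  85
  66  127 127 128 127 130 125 114 101  93  90  89  89  86  88  90  91 103 117 119 119 120 120 121 121 128 145 146 129 118  94  83  75
  60  129 128 127 126 132 153 148 105  90  89  91  86  82  87  93 116 139 129 119 120 120 124 134 146 148 131 124 108  87  78  69  67
  54  127 130 147 170 177 146 103  88  86  83  82  88  92  94 119 156 156 140 136 145 149 149 143 134 126 112  90  81  72  69  72  95
  48  157 184 183 168 135  98  86  92  89  89  92  92  89
[... 448 characters left out ...]
88 102 105 103 100 104 107 108
  24  167 166 161 128 101  97 102  95  90  92  95  94  93  93  95 106 113  95  83  75  69  65  82 100 109 113 112 112 115 117 126 170
  18  165 143 108  90  85  86  86  91  92  93  93  94  93  95  97  96  89  81  70  66  76  97 110 123 127 129 120 119 119 136 178 179
  12  115  89  80  75  72  73  74  76  77  78  80  82  83  84  84  83  73  66  69  90 123 155 167 172 150 121 117 124 158 176 178 177
   6   80  77  80  79  74  69  65  66  68  65  67  65  66  68  68  67  67  82 121 162 176 182 183 145 117 115 132 171 178 179 179 177
   0   99 107 111 106 101  96  94  93  89  85  79  77  74  75  77  82 108 158 184 185 188 177 130 110 107 140 175 179 179 180 179 180
```

The foot now lies flat (plate bottom from u≈-18 to 42) and the column is upright, about 12 mm short of home. With a firm grip and the foot nearly weightless, I'll slide it in.

>>> apply_moves(
  increments=[
    {"dx": 0, "dy": 0, "dz": 0, "roll": 0, "gripper": 1},
    {"dx": 0, "dy": 0, "dz": -0.2, "roll": 0, "gripper": 1},
    {"dx": 0, "dy": 0, "dz": -0.2, "roll": 0, "gripper": 1},
    {"dx": 0, "dy": 0, "dz": 0, "roll": 0, "gripper": 1},
  ],
  grip_force=55,
)

```text
time: 16.25
tool_pos: [0.4767, 0.2728, 0.2248]
tcp_rot: [-1.919, -2.486, 0.003]
force: [0.6, -0.0, -4.8]
finger_gap: 0.074
grip_force: 55.0
```

>>> apply_moves(
  increments=[
    {"dx": 0.3, "dy": 0, "dz": 0, "roll": 0, "gripper": 1},
    {"dx": 0.3, "dy": 0, "dz": 0, "roll": 0, "gripper": 1},
    {"dx": 0, "dy": 0, "dz": 0, "roll": 0, "gripper": 1},
  ],
)

```text
time: 16.62
tool_pos: [0.4752, 0.2792, 0.2259]
tcp_rot: [-1.918, -2.487, -0.001]
force: [0.4, 2.2, -5.9]
finger_gap: 0.0734
grip_force: 55.0
```

```bash
python3 m2.py
```

```text
t 16.62 tcp [0.4752 0.2792 0.2259] F [ 0.407   2.2116 -5.8778] gap 0.07336689097265633 gf 54.99889433383942 yaw_y 14.71794109519938 toolz [-0.0006  0.0013 -1.    ] q [ 0.4687 -0.0422  1.3797  0.0015  1.804   0.2121]
tcp u,lat [ 4.9 -0.6]
      -40 -35 -30 -25 -20 -15 -10  -5   0   5  10  15  20  25  30  35  40  45  50  55  60  65  70  75  80  85  90  95 100 105 110 115
  78  129 126 108  81  71  71  79  88  97 107 106 105 102  94  93  98 101 110 118 119 122 120 122 119 118 117 138 148 121  96  87  86
  72  130 125 117 103  97 107 110  95  83  89  93  92  89  87  92  95 108 118 119 120 120 122 120 120 131 148 138 117  96  83  82  72
  66  128 130 127 126 129 126 115 102  92  90  90  88  89  88 101 119 118 119 119 120 119 122 132 148 146 129 115  92  82  76  69  69
  60  128 128 127 126 133 153 147 104  89  91  92  85  85 119 136 125 117 118 120 126 137 150 146 133 121 105  85  77  69  67  79  97
  54  129 130 146 171 176 145 103  88  86  82  81  91 125 149 141 136 139 144 151 152 139 130 123 108  89  81  69  67  73  96 103 104
  48  156 182 182 167 134  96  87  89  87  88  90 108 139 
[... 447 characters left out ...]
04 104 105 103 103 104 110 141
  24  166 155 137 111  99  93  93  95  95  94  95  94  97 110 111  93  85  74  67  69  87 102 104 105 108 112 112 113 115 127 170 180
  18  133  99  86  84  86  90  91  92  93  92  94  94  97  94  88  77  69  67  80 100 107 110 110 116 121 116 117 119 145 179 177 178
  12   94  78  70  70  72  75  75  76  77  80  82  84  86  80  68  65  75  97 112 144 156 154 161 148 118 117 124 162 178 177 179 178
   6   77  69  70  70  69  66  67  67  67  66  66  68  67  66  72  89 104 137 178 178 175 176 145 118 115 130 171 178 178 178 179 177
   0   98 103 105  99  94  95  94  92  88  79  73  74  77  89 102 119 164 188 185 184 169 128 112 105 135 172 177 177 178 180 179 179
```

It snapped in: the heel jumped to about 30 mm and the clip now pulls the hand inwards. I'll set the foot down and press it flat.

>>> apply_moves(
  increments=[
    {"dx": 0.2, "dy": 0, "dz": 0.1, "roll": 0, "gripper": 1},
    {"dx": 0, "dy": 0, "dz": 0.1, "roll": 0, "gripper": 1},
    {"dx": 0, "dy": 0, "dz": 0.1, "roll": 0, "gripper": 1},
    {"dx": 0, "dy": 0, "dz": 0, "roll": 0, "gripper": 1},
  ],
  grip_force=20,
)

```text
time: 17.18
tool_pos: [0.4749, 0.2806, 0.2244]
tcp_rot: [1.919, 2.487, 0.003]
force: [-2.3, 0.5, 4.7]
finger_gap: 0.0738
grip_force: 20.0
```

```bash
python3 m2.py | head -3
```

```text
t 17.18 tcp [0.4749 0.2806 0.2244] F [-2.2965  0.5195  4.7158] gap 0.07379741315841301 gf 20.001412332057953 yaw_y 14.679870540667956 toolz [ 0.0012  0.0011 -1.    ] q [ 0.4717 -0.0427  1.3828  0.0005  1.7998  0.2156]
tcp u,lat [ 3.5 -0.6]
      -40 -35 -30 -25 -20 -15 -10  -5   0   5  10  15  20  25  30  35  40  45  50  55  60  65  70  75  80  85  90  95 100 105 110 115
```

>>> apply_moves(
  increments=[
    {"dx": 0, "dy": 0, "dz": 0, "roll": 0, "gripper": 1},
    {"dx": 0.2, "dy": 0, "dz": 0, "roll": 0, "gripper": 1},
    {"dx": 0.2, "dy": 0, "dz": 0, "roll": 0, "gripper": 1},
    {"dx": 0, "dy": 0, "dz": 0, "roll": 0, "gripper": 1},
  ],
  grip_force=10,
)

```text
time: 17.73
tool_pos: [0.474, 0.2844, 0.224]
tcp_rot: [1.919, 2.487, 0.002]
force: [-2.2, -0.1, 6.3]
finger_gap: 0.074
grip_force: 10.0
```

>>> apply_moves(
  increments=[
    {"dx": 0, "dy": 0, "dz": 0, "roll": 0, "gripper": -1},
    {"dx": 0, "dy": 0, "dz": 0, "roll": 0, "gripper": -1},
    {"dx": 0, "dy": 0, "dz": 0, "roll": 0, "gripper": -1},
    {"dx": 0, "dy": 0, "dz": 0, "roll": 0, "gripper": -1},
  ],
)

```text
time: 18.23
tool_pos: [0.474, 0.2841, 0.2228]
tcp_rot: [-1.92, -2.487, 0.001]
force: [0.0, -0.3, -0.3]
finger_gap: 0.0879
grip_force: 0.0
```

```bash
python3 m2.py
```

```text
t 18.23 tcp [0.474  0.2841 0.2228] F [ 0.0071 -0.3493 -0.3138] gap 0.08786575006614207 gf 0.0 yaw_y 14.65838692388644 toolz [-0.0003 -0.0003 -1.    ] q [ 0.4785 -0.0383  1.3815 -0.0001  1.7988  0.2227]
tcp u,lat [-0.1 -0.6]
      -40 -35 -30 -25 -20 -15 -10  -5   0   5  10  15  20  25  30  35  40  45  50  55  60  65  70  75  80  85  90  95 100 105 110 115
  78  129 126 109  80  73  70  79  88  93  95  98 101  99  93  94 102 103  97 109 125 126 125 123 121 120 118 136 149 125  99  86  85
  72  130 125 118 104  97 108 110  95  78  82  87  89  87  92 104 109 111 117 124 126 126 124 123 122 126 145 141 123 103  84  82  76
  66  129 127 128 127 128 125 114 103  92  89  90  89  89  91 102 114 120 122 125 125 125 124 127 141 146 132 121  98  82  78  71  69
  60  128 128 127 126 132 154 148 104  89  90  89  85  81  93 111 118 121 123 125 125 131 142 144 135 128 114  89  80  72  70  71  90
  54  127 130 146 170 177 145 103  89  86  83  83  87  97 126 131 124 123 129 139 145 143 133 128 118  95  83  74  68  70  86 101 104
  48  156 183 182 168 134  99  84  82  84  89  92 105 139 147 141 144 15
[... 433 characters left out ...]
74 176 147 106 102 102 128 168
  24  160 132 107 103 108 114 102  90  89  90  91  92  92 103 112 100 103  92  71  67  83 124 166 178 174 145 107 101 109 152 177 177
  18  108 104 102 102 101  93  90  93  93  93  93  94  97  98  89  87  75  70  74 126 169 181 179 167 129 102 102 125 168 176 177 178
  12  100  92  88  86  87  88  87  88  87  88  89  87  88  84  74  67  69 107 167 188 189 179 146 108 101 111 153 177 176 177 178 178
   6   82  75  72  72  70  71  72  71  71  70  72  71  68  69  67  76 123 177 189 187 166 116 103 103 117 162 176 177 177 179 178 177
   0   95  91  89  88  88  86  87  86  83  76  67  66  70  77 101 151 185 190 190 164 118 113 112 140 173 179 180 178 178 179 178 180
```

Released: the foot is flat and the heel is about 31–33 mm out. I'll back straight up, then away, and check from above.

>>> apply_moves(
  increments=[
    {"dx": 0, "dy": 0, "dz": -0.5, "roll": 0, "gripper": -1},
    {"dx": 0, "dy": 0, "dz": -1, "roll": 0, "gripper": -1},
    {"dx": 0, "dy": 0, "dz": -2, "roll": 0, "gripper": -1},
    {"dx": 0, "dy": 0, "dz": -3, "roll": 0, "gripper": -1},
    {"dx": 0, "dy": 0, "dz": -3, "roll": 0, "gripper": -1},
    {"dx": -3, "dy": 0, "dz": -1, "roll": 0, "gripper": -1},
    {"dx": -5, "dy": 0, "dz": 0, "roll": 0, "gripper": -1},
    {"dx": -5, "dy": 0, "dz": 0, "roll": 0, "gripper": -1},
    {"dx": -5, "dy": 0, "dz": 0, "roll": 0, "gripper": -1},
    {"dx": -5, "dy": 0, "dz": 0, "roll": 0, "gripper": -1},
    {"dx": -5, "dy": 0, "dz": 0, "roll": 0, "gripper": -1},
    {"dx": 0, "dy": 0, "dz": 0, "roll": 0, "gripper": -1},
    {"dx": 0, "dy": 0, "dz": 0, "roll": 0, "gripper": -1},
  ],
)

```text
time: 19.9
tool_pos: [0.5448, 0.0137, 0.3288]
tcp_rot: [1.92, 2.486, 0.001]
force: [0.1, 1.0, 0.6]
finger_gap: 0.0882
grip_force: 0.0
```

```bash
cat > m3.py <<'E'
from workcell import env
from h import *
import cv2
hx=np.array([.2436,-.9699]);hy=np.array([.9699,.2436])
st(env)
def rect(t,z,cu=0):
    P=[(-60,60),(60,60),(60,-60),(-60,-60)]
    src=[proj(t,[*(hx*(u/1e3-.16)+hy*(l/1e3+.5295)),z]) for u,l in P]
    return cv2.cvtColor(cv2.warpPerspective(t["color"],cv2.getPerspectiveTransform(np.float32(src),np.float32([[0,0],[120,0],[120,120],[0,120]])),(120,120)),cv2.COLOR_RGB2GRAY)
t=env.snapshot("top"); g=rect(t,.25)
print("      "+"".join("%4d"%u for u in range(-60,60,5)))
for l in range(55,-60,-10): print("%5d "%l+"".join("%4d"%v for v in g[60-l,::5]))
# fitting: white blob at z=.266
g=rect(t,.266); m=(g>150).astype(np.uint8); n,_,s,c=cv2.connectedComponentsWithStats(m)
for i in range(1,n):
    if s[i,4]>40: print("blob z.266 u,lat",c[i][0]-60,60-c[i][1],"area",s[i,4])
E
python3 m3.py; python3 m2.py | tail -14
```

```text
t 19.9 tcp [0.5448 0.0137 0.3288] F [0.1457 1.0206 0.6032] gap 0.0882172101296088 gf 0.0 yaw_y 14.650565315315824 toolz [ 0.0006  0.0005 -1.    ] q [-0.0377 -0.0168  1.1711  0.0005  1.9867 -0.2931]
       -60 -55 -50 -45 -40 -35 -30 -25 -20 -15 -10  -5   0   5  10  15  20  25  30  35  40  45  50  55
   55  164 161 155 154 153 153 152 153 153 152 153 153 154 156 154 154 154 153 155 156 159 157 155 157
   45  171 155 155 154 152 154 153 156 154 152 153 151 150 151 153 154 155 155 154 154 154 152 154 155
   35  116 156 156 153 147 152 136 135 140 132 120 121 131 133 124 114 114 136 153 141 133 133 156 154
   25  156 154 157 128  28  38 124 179 110 143 142 142 144 144 144 147 182 129  79  79 130 157 156 155
   15  156 154 155 135 131  80 128 141 141 141 144 143 143 144 144 145 145 138  97  94  92 155 152 143
    5  156 155 143 137 136 139 124 142 143 143 148 213 210 129 145 144 146 137  74  87 106 142 144 145
   -5  157 155 134  47  50  48 126 142 143 142 207 204 200 149 145 145 146 139 135  79  94 144 145 145
  -15  156 156 146 110 105 121 118 143 143 142 143 144 145 144 146 145 146 130
[... 2107 characters left out ...]
79 177 178 177 176 176 178 178
  24  168 168 166 156 160 175 144 120 130 124 129 137 138 161 173 135 116  96  72  68  89 149 180 179 177 175 175 176 177 178 179 178
  18  169 167 157 154 145 121 138 150 148 150 151 153 155 139 122 111  84  68  75 131 176 185 180 175 175 174 176 178 178 178 179 180
  12  152 129 126 125 129 135 133 133 137 137 137 135 132 120  89  71  70 113 170 189 191 182 175 175 174 176 177 178 178 179 179 180
   6   99  96  93  92  91  88  88  90  92  91  91  90  84  73  69  93 153 186 191 189 180 175 176 177 177 177 178 179 180 180 182 180
   0  137 131 130 129 130 126 127 123 114  97  75  72  74  85 135 178 190 192 191 188 188 187 189 187 187 187 189 187 189 189 191 196
```

```bash
cat > m4.py <<'E'
from m3 import *
g=rect(t,.016)
print("foot plate outer top edge, z=.016"); print("   "+"".join("%4d"%u for u in range(20,44,2)))
for l in (30,20,10,0,-10,-20,-30): print("%4d"%l,"".join("%4d"%v for v in g[60-l,80:104:2]))
g=rect(t,.25); print("head plate outer edge z=.25"); print("   "+"".join("%4d"%u for u in range(20,44,2)))
for l in (20,10,0,-10,-20): print("%4d"%l,"".join("%4d"%v for v in g[60-l,80:104:2]))
print("foot lateral ends at u=27, z=.016:", rect(t,.016)[10:110:2,87])
print("head lateral at u=10",rect(t,.25)[10:110:2,70])
E
python3 m4.py | tail -26
```

```text
blob z.266 u,lat -1.8924302788844614 -1.7768924302788847 area 251
blob z.266 u,lat -22.509433962264154 -31.169811320754718 area 53
blob z.266 u,lat 20.962264150943398 -30.490566037735846 area 53
blob z.266 u,lat 17.87550200803213 -42.39357429718875 area 249
foot plate outer top edge, z=.016
     20  22  24  26  28  30  32  34  36  38  40  42
  30  103  92  95  90  95 134 151 154 154 153 153 152
  20   73  73  78  89 106 132 145 143 143 143 143 143
  10   83  82  81  73  87 126 142 141 142 142 144 144
   0  104  84  79  68  84 128 147 146 145 144 145 145
 -10   87  81  80  71  91 132 148 145 144 144 145 145
 -20   80  79  79  69  83 125 145 146 145 145 146 144
 -30  189 178 144 109  85 112 141 150 152 152 153 153
head plate outer edge z=.25
     20  22  24  26  28  30  32  34  36  38  40  42
  20  146 147 147 114  72  91  92  87  91 101 141 155
  10  145 146 145 121  82  94  97  85  73  62 110 145
   0  146 146 147 115  95 134 103  83  84  74  92 138
 -10  146 146 146 127  85 126 138 101  80  80 101 141
 -20  145 147 145 115  79  81  81  79  83  74  87 142
foot lateral ends at u=27, z=.016: [176 150 118  98 123 119 120 123 112  97  89  76  58  69  85  96  87  80
  85  87  70  66  81  87  74  62  74  86  79  67  68  84  79  63  62  68
  66  64  68  90  97  91 100  95 113 147 153 136 125 152]
head lateral at u=10 [153 152 153 153 152 153 153 141 109 137 144 144 144 144 143 145 144 144
 145 144 145 145 144 145 145 145 143 145 144 145 145 145 144 145 145 145
 144 144 144 145 145 146 146 138 111 151 182 160 136 154]
```

Top view: the foot's outer edge is at u≈29.3 mm (home is 30), the head's at about 26.7, so the tilt is about 0.6°. The axis is within about 3 mm of the clip's centre and the plate is square. The hand is clear, so I'll hand it in.

```bash
python3 -c "
from workcell import env
print(env.finish_job())"
```

```text
the job is handed in; nothing more can be done
None
```

The job is handed in, though no verdict came back: the last images show the column upright (about 0.6° lean), foot flat between the bars and the tube about 3 mm from the clip's centre, with the hand released and clear. I slid the foot home with the column's weight taken by the hand, so its heel probably left the bench by a millimetre or two (limit 30 mm), and I did not re-measure the bystanders.

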